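# Set the hall lamp timer to four hours

### The arm

A 7-joint arm with a two-finger parallel gripper is mounted at the origin on the work surface. World frame = base frame: x ahead of the robot, y to its left, z up, the work surface at z = 0. Lengths are in m, angles in degrees, forces in N, time in s.
With the tool pointing down it reaches from about 0.425 to 0.875 m from the base axis. Payload 4.7 kg.
Tool frame: the origin (TCP) lies midway between the tips of the shut fingers; the grasp point (between the pads) lies 19 mm behind it; z points along the fingers, y is the direction in which the jaws open and shut (so a half turn about z gives the same grasp; the last joint's range is limited). The gripper opens to 87 mm and grips with 3 to 60 N. Pads are 19 mm wide; open, the fingers measure 117 mm over their backs; the gripper's body (75 mm by 190 mm) begins 51 mm behind the grasp point.
Start: joints at [72.657, 18.392, -4.016, 83.108, 1.295, 78.541, -3.26], TCP at [0.202, -0.618, 0.223] pointing down, gripper open.
Joint ranges: [-163.93, 163.93], [-17.29, 119.83], [-79.2, 71.16], [3.27, 140.29], [-89.18, 269.18], [5.43, 117.66], [-154.24, 154.24]. Speed limits (degrees/s): [147.25, 147.25, 180, 180, 180, 180, 180].

### API

Orientations are given as [roll, pitch, yaw] about the fixed x, y, z axes, in that order (R = Rz(yaw) Ry(pitch) Rx(roll)).
In Python, from cell import env gives the robot as it stands. The module is installed in compiled form; this text tells all that it offers.
- The arm moves only by the tool servo_tool, never from a script. Its argument "plan" is a list of rows, each a list of 3 entries, a list of its own where there are three numbers: the opening, from 0 (shut) to 1 (fully open), then the shift along the tool's x, y, z in cm, then the turn, a rotation vector about the tool's x, y, z in degrees. A call has 1 to 20 rows; each row shifts and turns the pose as measured when the row begins, along the tool's axes as they then stand; what a row does not reach is not made up. A row lasts 1/12 s, in which the tool goes at most 41.7 mm and 7.16 degrees, less where a joint would pass 70% of its speed; a pose out of reach is approached as far as the arm can. A call is refused whole if a number of a shift passes 4.17 or a number of a turn 7.16, either way. A call with a gripper value outside its range is refused whole. The fingers move at their own pace and stop on an object; "force" is the grip in N (left out, the last holds). Time passes only in rows, so rows that do not move let the fingers close. It gives the time, the measured TCP pose, the force and the opening at its end, in the units of the state.
- env.get_obs(): the state, without advancing time (a new reading comes with each control period).
- env.read_camera(name): name is "scene" or "top" or "wrist"; returns a dict with "image" (480x640x3 uint8, blue, green, red), "fx", "fy", "cx", "cy" (pixels), "rvec" (rotation vector, rad) and "tvec" (3), from world to camera coordinates, as OpenCV has them; the wrist camera has in their place "T_tool_cam" (4x4, takes a point from camera to tool coordinates, whose origin is the TCP and whose axes are the flange's). Camera axes: x right, y down, z forward; pixel columns grow to the right and rows downward; lengths in m; the calibration is good to about 2 mm. A picture is of the moment at which its call begins: read the wrist's pose just before it. There is no depth.
- env.sign_off(): hands the job in, once; it reports no verdict.
The state is a dict: "time_s": time; "qpos": joint angles; "joint_velocities": joint speeds; "effort": joint torques, N m; "tool_pos": TCP position; "tool_rot": TCP orientation; "force": force on the tool from outside, world axes, zero at the start; "wrist_torque": the same for the moment, N m; "grip_width": finger opening in m.
Only numpy, scipy, OpenCV 4.12 (cv2) and the standard library are available. Lean on these libraries where they do the work, as an engineer would, in place of code of your own. Each camera call takes 0.05 s, during which the arm holds its last target. There are 200 camera calls.

### The job

Set the lamp timer to four hours and start it: gently push its sprung red thumb lever back until the needle is at the red off dot (the timer only takes a setting counted from off), then click it up one notch at a time, resting a moment at each notch, until the needle is at the fourth black dot, never going beyond four. Then press the green start button fully down and let go of everything. Never force the lever (no more than 20 N on it), and leave the key dish, the tin and the candlesticks where they are.

Things in the scene. Friction and masses are not known exactly. Their poses are not given: they have to be found in the camera images.
- timer: lamp timer: white case 190 x 160 x 50 mm (x, y, z), brass top, fixed to the table. Origin: centre of its underside. The dial turns on a vertical axis at local x = +10 mm, y = 0. Dots on top, 79 mm from that axis on its -x side: red = off at the local +y end, then black 1 to 6 hours towards local -y, 0.22 rad apart; dot 3 lies straight along local -x.
- pointer_tip (a point): tip of the white needle that shows the setting, 70 mm from the dial's axis. Its local y in the timer's frame is +43 mm at off, then +30, +15, 0, -15, -30, -43 mm at 1 to 6. Firm stops at off and at 6. It stays in its notch while the lever is being loaded and jumps a whole notch at a click.
- timer_lever: sprung thumb lever on the dial; origin on the dial's axis. Pushed at its post it gives about 2 mm per newton, either way, before the dial moves. The load of a click differs from timer to timer (about 4 to 9 N at the post, pushed square to the arm); the load drops sharply at each click, the next comes 12 mm further on. At a stop the load just keeps rising. Over 20 N harms it. Let go, it springs back over the needle.
- lever_post (a point): the part to push: upright red post at the lever's end, 14 mm diameter, 55 mm from the dial's axis, standing from 64 to 100 mm above the table; this point is on its axis, 86 mm above the table. The black lever arm runs from it to the axis, below 69 mm.
- start_top (a point): centre of the top face of the green start button (26 mm diameter) on the timer at local x = +65 mm, y = 0, 72 mm above the table. It goes straight down 6 mm and springs back; fully down takes about 5 N.
- start (a joint): travel of the start button in m: 0 released, 0.006 fully down
- candle_tall: tall chrome candlestick, foot 84 mm across, 150 mm high, with a 68 mm white ball candle; a bystander, leave it standing. Origin: centre of its underside.
- candle_low: low chrome candlestick, foot 84 mm across, 110 mm high, with a 68 mm white ball candle; a bystander, leave it standing. Origin: centre of its underside.
- key_dish: blue ceramic key dish, 100 mm across, 35 mm high, beside the timer; a bystander, leave it standing. Origin: centre of its underside.
- match_tin: copper tin 100 x 60 x 30 mm, beside the timer on the other side; a bystander, leave it standing. Origin: centre of its underside.

How it is judged:
By the outcome, as a careful person would: the job done as asked, in the order asked, and still so for the second after the job is handed in, with the robot touching nothing.
It also fails if it takes over 72 s, if anything falls off the work surface, if the arm or the gripper's body presses on something with over 40 N, if the wrist force passes 120 N, or if a joint passes its speed limit or range.

## Working session

There is one attempt and no reset: what is moved stays moved. The work goes in short steps, Python scripts to look and compute and a tool call to move; the robot and the scene stay as the last step left them, time stands still between calls to the robot, and variables do not carry over. Pictures are saved under pics/ and viewed, about 8 in all and at most 12, crops included, and the job is handed in when it is done.

Besides the shell and the picture viewer there is one more tool, called after ">>>" as name(argument=value, ...), one argument or row to a line, values as JSON. servo_tool: Moves the arm, as the interface text tells. Its arguments: {"type":"object","properties":{"plan":{"type":"array"},"force":{"type":"number"}},"required":["plan"]}

```bash
mkdir -p pics; cat > h.py <<'E'
import numpy as np, cv2
from cell import env
def snap(cam,name):
    d=env.read_camera(cam); cv2.imwrite(f'pics/{name}.png',d['image']); return d
def ray(d,u,v,z,tool=None):
    K=np.array([[d['fx'],0,d['cx']],[0,d['fy'],d['cy']],[0,0,1]])
    r=np.linalg.inv(K)@[u,v,1]
    R=cv2.Rodrigues(np.array(d['rvec'],float))[0]; t=np.array(d['tvec']).ravel()
    c=-R.T@t; w=R.T@r
    return c+w*(z-c[2])/w[2]
E
python3 - <<'E'
from h import *
for c in('scene','top'):
    d=snap(c,c+'0'); print(c,d['fx'],d['cx'],d['cy'],d['rvec'],d['tvec'])
    np.save(c+'.npy',{k:d[k] for k in d if k!='image'},allow_pickle=True)
print(env.get_obs())
E
```

```text
scene 623.6094467381183 331.1873207806714 234.04291746679797 [ 2.22455452  1.30650322 -0.42568089] [-0.2509049  -0.33068062  2.27721631]
top 471.21533501136344 314.14136316770754 236.5156763498613 [ 2.16046501 -2.20849719  0.05593201] [0.02652647 0.55903146 1.48973961]
{'time_s': 0.1, 'qpos': array([72.65739431, 18.43495898, -4.01665706, 83.16619491,  1.29365635,
       78.54073625, -3.25953402]), 'joint_velocities': array([ 0.03897311,  0.01212953,  0.04000448, -0.17816639,  0.00067467,
       -0.06290878, -0.05782228]), 'effort': array([ 2.90415810e-04, -4.92573416e+01, -4.05346965e-01, -3.13398957e+01,
       -6.40832889e-02,  3.94909282e-02,  6.88768500e-05]), 'tool_pos': array([ 0.20230698, -0.61720846,  0.22158441]), 'tool_rot': array([-1.79903269e+02,  3.69173105e-03,  1.81534314e+01]), 'force': array([ 0.19428812,  0.31893826, -0.25368772]), 'wrist_torque': array([ 0.00710596, -0.0032269 , -0.07204493]), 'grip_width': 0.08685181703660662}
```

View pics/top0.png

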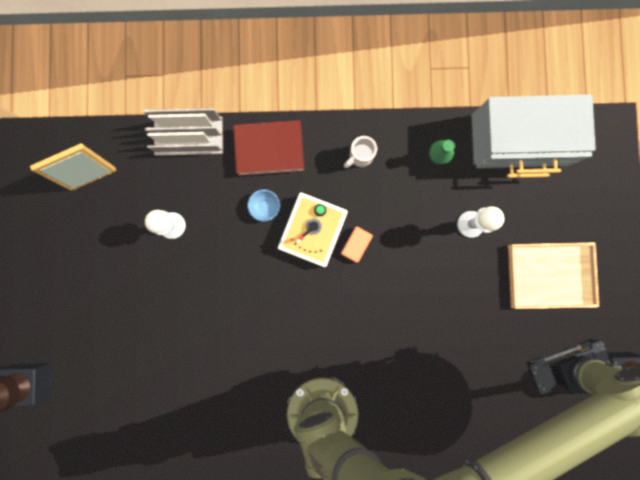

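View pics/scene0.png

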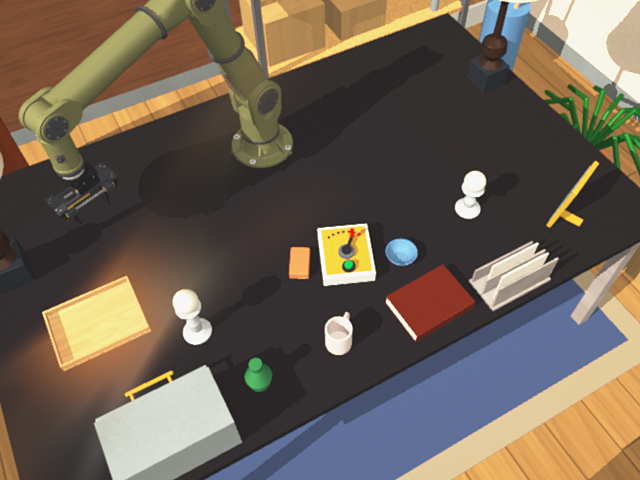

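The top view shows the timer at about (313,229), with the green button at (320,210), the lever running to about (290,243), the dish at (264,205) and the tin at (357,245). Both candlesticks are far off.

```bash
python3 - <<'E'
from h import *
d=np.load('top.npy',allow_pickle=True).item()
for n,u,v,z in [('start',320,210,.072),('axis',313,227,.065),('dish',264,205,.03),('tin',357,245,.03),('base',322,413,0)]: print(n,ray(d,u,v,z).round(3))
im=cv2.imread('pics/top0.png')[180:280,235:385]
cv2.imwrite('pics/topc.png',cv2.resize(im,None,fx=5,fy=5,interpolation=cv2.INTER_CUBIC))
E
```

```text
start [ 0.638 -0.006  0.072]
axis [0.586 0.017 0.065]
dish [0.663 0.172 0.03 ]
tin [ 0.529 -0.121  0.03 ]
base [0.001 0.002 0.   ]
```

View pics/topc.png

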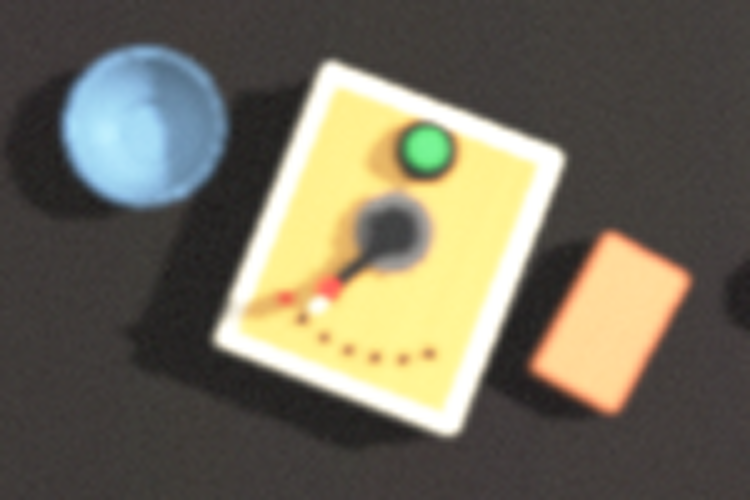

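The crop shows the case corners at about (328,65), (562,152), (455,432) and (215,340), the axis at (394,232), the red dot at (286,298), dot 1 at (302,318) and dot 4 at (375,357). The needle tip, near (318,306), points to about dot 1.

```bash
python3 - <<'E'
from h import *
from scipy.optimize import least_squares
d=np.load('top.npy',allow_pickle=True).item()
P=lambda u,v,z: ray(d,235+(u+.5)/5-.5,180+(v+.5)/5-.5,z)[:2]
k=np.arange(7);a=np.pi-.66+.22*k
L=np.c_[.01+.079*np.cos(a),.079*np.sin(a)]
pts=[P(*q,.0505) for q in[(286,298),(302,318),(323,338),(348,350),(375,357),(402,359),(429,354)]]
L=np.r_[L,[[.095,.08],[.095,-.08],[-.095,-.08],[-.095,.08],[.065,0]]]
pts+=[P(*q,.05) for q in[(328,62),(566,152),(458,437),(213,343)]]+[P(427,150,.072)]
pts=np.array(pts)
def f(p):
    c,s=np.cos(p[2]),np.sin(p[2]); return (L@np.array([[c,s],[-s,c]])+p[:2]-pts).ravel()
r=least_squares(f,[.58,.01,-.38]);p=r.x
print(p,np.degrees(p[2]),(r.fun.reshape(-1,2)*1e3).round(1).tolist())
ax=p[:2]+.01*np.array([np.cos(p[2]),np.sin(p[2])]);print('axis',ax)
for u,v in[(318,306),(328,288)]:
  q=P(u,v,.06 if u==318 else .1)-ax; print(np.hypot(*q),(np.degrees(np.arctan2(q[1],q[0])-p[2])-142.2)/12.6)
for kk in range(7):
  th=a[kk]+p[2]; print(kk,(ax+.055*np.array([np.cos(th),np.sin(th)])).round(4),'yaw',np.degrees(th)-180)
np.save('timer.npy',np.r_[ax,p[2]])
E
```

```text
[ 0.58050885  0.01865179 -0.39735706] -22.766882321992426 [[0.4, -0.4], [-1.0, -0.7], [0.3, -0.8], [-0.3, -0.5], [-0.5, -0.3], [-0.0, -0.8], [-0.1, -1.0], [0.2, 0.9], [-1.3, 1.6], [0.5, 3.3], [0.4, -1.0], [1.4, -0.3]]
axis [0.58972972 0.01478197]
0.0664913212879924 1.0562639703239856
0.05475595827861226 0.9840467403370754
0 [0.5627 0.0627] yaw -60.58209680062677
1 [0.5529 0.0556] yaw -47.97702530774865
2 [0.5449 0.0466] yaw -35.37195381487055
3 [0.539  0.0361] yaw -22.766882321992426
4 [0.5356 0.0245] yaw -10.16181082911433
5 [0.5348 0.0124] yaw 2.4432606637637946
6 [5.366e-01 5.000e-04] yaw 15.04833215664192
```

>>> servo_tool(
  plan=[
    [0.35,[1.4,-1.4,0],[0,0,0]],
    [0.35,[2.8,-2.8,0],[0,0,0]],
    [0.35,[2.8,-2.8,0],[0,0,0]],
    [0.35,[2.8,-2.8,0],[0,0,0]],
    [0.35,[2.8,-2.8,0],[0,0,0]],
    [0.35,[2.8,-2.8,0],[0,0,0]],
    [0.35,[2.8,-2.8,0],[0,0,0]],
    [0.35,[2.8,-2.8,0],[0,0,0]],
    [0.35,[2.8,-2.8,0],[0,0,0]],
    [0.35,[2.8,-2.8,0],[0,0,0]],
    [0.35,[2.8,-2.8,0],[0,0,0]],
    [0.35,[2.8,-2.8,0],[0,0,0]],
    [0.35,[2.8,-2.8,0],[0,0,0]],
    [0.35,[2.8,-2.8,0],[0,0,0]],
    [0.35,[2.8,-2.8,0],[0,0,0]],
    [0.35,[2.8,-2.8,0],[0,0,0]],
    [0.35,[2.0,-2.0,0],[0,0,0]],
    [0.35,[1.0,-1.0,0],[0,0,0]],
  ],
)

```text
time_s: 1.6
tool_pos: [0.5049, -0.0075, 0.2124]
tool_rot: [-179.6, 0.5, 17.4]
force: [0.4, 0.1, -1.0]
grip_width: 0.0307
```

>>> servo_tool(
  plan=[
    [0.35,[0,0,0],[0,0,6.5]],
    [0.35,[0,0,0],[0,0,6.5]],
    [0.35,[0,0,0],[0,0,6.5]],
    [0.35,[0,0,0],[0,0,6.5]],
    [0.35,[0,0,0],[0,0,6.5]],
    [0.35,[0,0,0],[0,0,6.5]],
    [0.35,[0,0,0],[0,0,6.5]],
    [0.35,[0,0,0],[0,0,6.5]],
    [0.35,[0,0,0],[0,0,6.5]],
    [0.35,[0,0,0],[0,0,6.5]],
    [0.35,[0,-2.5,0],[0,0,0]],
    [0.35,[0,-2.5,0],[0,0,0]],
    [0.35,[0,-1.8,0],[0,0,0]],
    [0.35,[0,0,0],[0,0,0]],
  ],
)

```text
time_s: 2.77
tool_pos: [0.5552, 0.0443, 0.206]
tool_rot: [179.3, 1.0, -50.5]
force: [-0.2, 0.9, -0.5]
grip_width: 0.0303
```

```bash
cat >> h.py <<'E'
ax=np.load('timer.npy')
from scipy.spatial.transform import Rotation as Ro
def rel(k,r=.055,z=.078):
    "shift (tool, cm) and turn (tool rotvec, deg) from measured pose to lever angle of notch k"
    o=env.get_obs();th=np.pi-.66+.22*k+ax[2]
    R=Ro.from_euler('xyz',o['tool_rot'],degrees=True)
    G=Ro.from_euler('xyz',[180,0,np.degrees(th)-180],degrees=True)
    tgt=np.r_[ax[:2]+r*np.array([np.cos(th),np.sin(th)]),z]
    q=o['tool_pos'][:2]-ax[:2];n=(np.arctan2(q[1],q[0])-ax[2])%(2*np.pi)
    print('t',round(o['time_s'],2),'shift',(R.inv().apply(tgt-o['tool_pos'])*100).round(2),'turn',np.degrees((R.inv()*G).as_rotvec()).round(2),'tool at notch %.2f r %.1f'%((n-np.pi+.66)/.22,np.hypot(*q)*1e3),'F tool',R.inv().apply(o['force']).round(2),'w',o['grip_width'])
def wproj(d,pt):
    o=d['o'];R=Ro.from_euler('xyz',o['tool_rot'],degrees=True)
    T=np.linalg.inv(np.array(d['T_tool_cam']));c=T@np.r_[R.inv().apply(np.array(pt)-o['tool_pos']),1]
    return (d['cx']+d['fx']*c[0]/c[2],d['cy']+d['fy']*c[1]/c[2])
E
python3 - <<'E'
from h import *
rel(1)
o=env.get_obs();d=snap('wrist','w1');d['o']=o
im=d['image'].copy()
for k in range(7):
    th=np.pi-.66+.22*k+ax[2];u=np.array([np.cos(th),np.sin(th)])
    q=wproj(d,np.r_[ax[:2]+.079*u,.05]);cv2.circle(im,(int(q[0]),int(q[1])),6,(255,0,0),1)
    if k==1:
        q=wproj(d,np.r_[ax[:2]+.055*u,.1]);cv2.circle(im,(int(q[0]),int(q[1])),10,(255,0,255),1)
cv2.imwrite('pics/w1a.png',im)
E
```

```text
t 2.77 shift [-0.79 -0.7  12.81] turn [ 0.66  1.05 -2.48] tool at notch 1.59 r 45.4 F tool [-0.79 -0.46  0.55] w 0.030302302203334526
```

View pics/w1a.png

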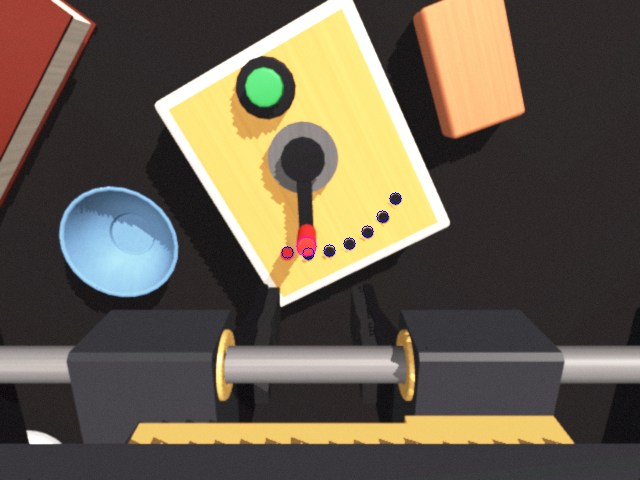

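The wrist view shows that the predicted dots land on the real ones. The needle and lever are at dot 1 (308,252), and the post predicted at (307,245) fits too. I'll descend over the post next.

>>> servo_tool(
  plan=[
    [0.35,[-0.4,-0.35,1.5],[0.6,1.0,-2.5]],
    [0.35,[-0.4,-0.35,2.0],[0,0,0]],
    [0.35,[0,0,2.0],[0,0,0]],
    [0.35,[0,0,1.5],[0,0,0]],
    [0.35,[0,0,0.8],[0,0,0]],
    [0.35,[0,0,0],[0,0,0]],
  ],
)

```text
time_s: 3.32
tool_pos: [0.5498, 0.0485, 0.1245]
tool_rot: [179.6, -0.1, -48.0]
force: [-1.0, 0.0, 0.0]
grip_width: 0.0305
```

```bash
python3 -c "
from h import *
rel(1)"
```

```text
t 3.32 shift [-0.33 -0.74  4.65] turn [ 0.45 -0.07 -0.07] tool at notch 1.62 r 52.3 F tool [-0.7   0.73 -0.04] w 0.030453430662322808
```

>>> servo_tool(
  plan=[
    [0.35,[-0.2,-0.5,0],[0,0,0]],
    [0.35,[-0.1,-0.2,0],[0,0,0]],
    [0.35,[0,0,0],[0,0,0]],
  ],
)

```text
time_s: 3.57
tool_pos: [0.5521, 0.0531, 0.1253]
tool_rot: [179.4, -0.1, -48.2]
force: [-0.1, 0.8, -0.6]
grip_width: 0.0304
```

```bash
python3 -c "
from h import *
rel(1)"
```

```text
t 3.57 shift [-0.14 -0.28  4.73] turn [ 0.56 -0.1  -0.22] tool at notch 1.20 r 53.7 F tool [-0.66 -0.44  0.57] w 0.030413835935789578
```

>>> servo_tool(
  plan=[
    [0.35,[-0.15,-0.35,0],[0.5,0,0]],
    [0.35,[0,-0.05,1.0],[0,0,0]],
    [0.35,[0,0,1.2],[0,0,0]],
    [0.35,[0,0,1.2],[0,0,0]],
    [0.35,[0,0,0.7],[0,0,0]],
    [0.35,[0,0,0],[0,0,0]],
  ],
)

```text
time_s: 4.07
tool_pos: [0.5557, 0.0558, 0.0828]
tool_rot: [-179.9, -0.3, -48.3]
force: [0.0, 0.1, 0.4]
grip_width: 0.0302
```

```bash
python3 -c "
from h import *
rel(1)"
```

```text
t 4.07 shift [-0.18  0.21  0.48] turn [-0.14 -0.31 -0.31] tool at notch 0.82 r 53.3 F tool [-0.03 -0.04 -0.41] w 0.03019781066343836
```

>>> servo_tool(
  plan=[
    [0.24,[-0.15,0.2,0.35],[0,0,0]],
    [0.24,[0,0,0],[0,0,0]],
    [0.24,[0,0,0],[0,0,0]],
    [0.24,[0,0,0],[0,0,0]],
  ],
)

```text
time_s: 4.4
tool_pos: [0.5522, 0.0557, 0.078]
tool_rot: [-179.9, -0.2, -48.3]
force: [-0.5, -0.3, -0.9]
grip_width: 0.0214
```

```bash
python3 -c "
from h import *
rel(1)"
```

```text
t 4.4 shift [ 0.05 -0.05  0.  ] turn [-0.06 -0.24 -0.28] tool at notch 1.04 r 55.5 F tool [-0.07  0.56  0.87] w 0.02142592665931059
```

>>> servo_tool(
  plan=[
    [0.24,[0,-0.3,0],[0,0,3]],
    [0.24,[0,-0.3,0],[0,0,3]],
    [0.24,[0,-0.3,0],[0,0,3]],
    [0.24,[0,0,0],[0,0,0]],
  ],
)

```text
time_s: 4.73
tool_pos: [0.5579, 0.0576, 0.0779]
tool_rot: [-180.0, -0.1, -55.9]
force: [-0.6, -1.1, 0.5]
grip_width: 0.0206
```

```bash
python3 -c "
from h import *
rel(0)"
```

```text
t 4.73 shift [-0.15 -0.68 -0.01] turn [-0.05 -0.11  4.72] tool at notch 0.57 r 53.4 F tool [ 0.56  1.1  -0.54] w 0.020634670480689708
```

>>> servo_tool(
  plan=[
    [0.24,[-0.1,-0.3,0],[0,0,3]],
    [0.24,[-0.05,-0.3,0],[0,0,3]],
    [0.24,[0,0,0],[0,0,0]],
  ],
)

```text
time_s: 4.98
tool_pos: [0.5595, 0.06, 0.0769]
tool_rot: [179.8, 0.0, -60.2]
force: [-1.1, -3.2, 0.0]
grip_width: 0.0209
```

```bash
python3 -c "
from h import *
rel(0)"
```

```text
t 4.98 shift [-0.08 -0.41 -0.12] turn [0.22 0.   0.39] tool at notch 0.35 r 54.4 F tool [ 2.24  2.56 -0.02] w 0.02089259185559215
```

>>> servo_tool(
  plan=[
    [0.24,[0,-0.3,-0.1],[0,0,2]],
    [0.24,[0,-0.3,0],[0,0,2]],
    [0.24,[0,0,0],[0,0,0]],
  ],
)

```text
time_s: 5.23
tool_pos: [0.5612, 0.0624, 0.0757]
tool_rot: [179.3, 0.2, -63.9]
force: [-2.9, -2.9, 2.3]
grip_width: 0.0209
```

```bash
python3 -c "
from h import *
rel(0)"
```

```text
t 5.23 shift [ 0.04 -0.15 -0.23] turn [ 0.72  0.22 -3.32] tool at notch 0.12 r 55.5 F tool [ 1.33  3.89 -2.22] w 0.02092927256397905
```

>>> servo_tool(
  plan=[
    [0.24,[0,-0.3,-0.3],[0.6,0,2]],
    [0.24,[0,-0.3,-0.1],[0,0,2]],
    [0.24,[0,0,0],[0,0,0]],
  ],
)

```text
time_s: 5.48
tool_pos: [0.5616, 0.0632, 0.0756]
tool_rot: [179.1, 0.5, -67.7]
force: [-3.1, -1.4, 2.9]
grip_width: 0.021
```

```bash
python3 -c "
from h import *
rel(0)"
```

```text
t 5.48 shift [ 0.09 -0.08 -0.24] turn [ 0.84  0.54 -7.1 ] tool at notch 0.06 r 56.0 F tool [ 0.06  3.4  -2.86] w 0.02095415862786702
```

>>> servo_tool(
  plan=[
    [0.24,[0,-0.5,-0.4],[0.8,0,0]],
    [0.24,[0,-0.5,-0.4],[0,0,0]],
  ],
)

```text
time_s: 5.65
tool_pos: [0.5659, 0.0655, 0.0797]
tool_rot: [179.3, 0.7, -67.5]
force: [-6.1, -2.3, -4.3]
grip_width: 0.0209
```

```bash
python3 -c "
from h import *
rel(0)"
```

```text
t 5.65 shift [0.14 0.4  0.17] turn [ 0.66  0.75 -6.94] tool at notch -0.34 r 56.0 F tool [-0.13  6.45  4.39] w 0.020856144667936356
```

>>> servo_tool(
  plan=[
    [0.24,[0,-0.5,0],[0,0,1]],
    [0.24,[0,-0.5,0],[0,0,1]],
  ],
)

```text
time_s: 5.82
tool_pos: [0.5706, 0.0689, 0.0778]
tool_rot: [178.7, 1.1, -69.4]
force: [-3.1, -2.8, 1.5]
grip_width: 0.0211
```

```bash
python3 -c "
from h import *
rel(0)"
```

```text
t 5.82 shift [ 0.3   0.96 -0.01] turn [ 1.19  1.2  -8.85] tool at notch -0.79 r 57.4 F tool [ 1.49  3.91 -1.4 ] w 0.021112513412163282
```

```bash
cat >> h.py <<'E'
def look(name):
    o=env.get_obs();d=snap('wrist',name);d['o']=o;im=d['image'].copy()
    for k in range(7):
        th=np.pi-.66+.22*k+ax[2];u=np.array([np.cos(th),np.sin(th)])
        for r,z in((.079,.05),(.07,.06)):
            q=wproj(d,np.r_[ax[:2]+r*u,z]);cv2.circle(im,(int(q[0]),int(q[1])),5,(255,0,0) if z==.05 else (0,255,0),1)
    cv2.imwrite(f'pics/{name}a.png',im)
E
python3 -c "
from h import *
rel(0);look('w2')"
```

```text
t 5.82 shift [ 0.3   0.96 -0.01] turn [ 1.19  1.2  -8.85] tool at notch -0.79 r 57.4 F tool [ 1.49  3.91 -1.4 ] w 0.021112513412163282
```

View pics/w2a.png

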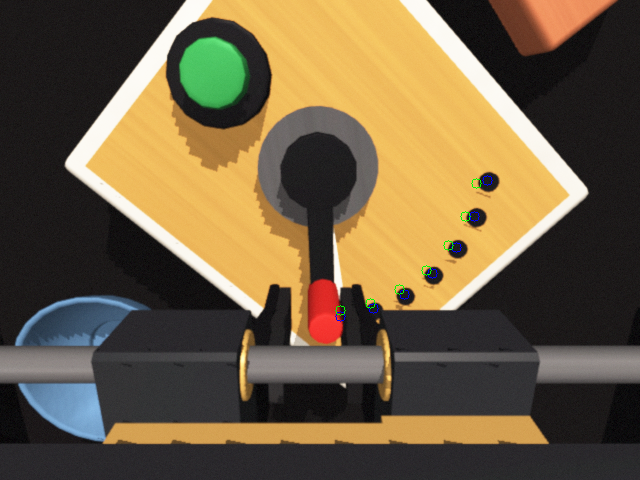

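The view shows the white needle just beside the lever, aimed at the predicted off tip (341,311), so the needle is at off. I'll ease back over the needle and rest there.

>>> servo_tool(
  plan=[
    [0.24,[0.2,0.4,0],[1,1,-4]],
    [0.24,[0.1,0.4,0],[0,0,-4]],
    [0.24,[0,0.2,0],[0,0,-1]],
    [0.24,[0,0,0],[0,0,0]],
    [0.24,[0,0,0],[0,0,0]],
    [0.24,[0,0,0],[0,0,0]],
    [0.24,[0,0,0],[0,0,0]],
  ],
)

```text
time_s: 6.45
tool_pos: [0.5672, 0.0654, 0.0779]
tool_rot: [-179.6, 0.3, -59.9]
force: [-1.0, -0.3, 0.1]
grip_width: 0.0212
```

```bash
python3 -c "
from h import *
rel(0)"
```

```text
t 6.45 shift [ 0.01  0.53 -0.01] turn [-0.43  0.33  0.7 ] tool at notch -0.43 r 55.4 F tool [-0.21  1.   -0.13] w 0.02118693840902369
```

>>> servo_tool(
  plan=[
    [0.24,[0,0.4,0],[0,0,-1]],
    [0.24,[0,0.4,0],[0,0,-3]],
    [0.24,[0,0.4,0],[0,0,-4]],
    [0.24,[0,0.4,0],[0,0,-4]],
    [0.24,[0,0.4,0],[0,0,-4]],
  ],
)

```text
time_s: 6.87
tool_pos: [0.5542, 0.0553, 0.0785]
tool_rot: [-179.2, -0.2, -43.0]
force: [2.4, 1.8, -2.0]
grip_width: 0.0205
```

```bash
python3 -c "
from h import *
rel(0.5)"
```

```text
t 6.87 shift [-0.03 -0.54  0.05] turn [-0.83 -0.07 11.25] tool at notch 0.94 r 53.9 F tool [ 0.52 -2.96  2.07] w 0.020514375117985276
```

>>> servo_tool(
  plan=[
    [0.24,[-0.1,0.5,0],[0,0,0]],
    [0.24,[0,0.5,0],[0,0,-2]],
  ],
)

```text
time_s: 7.03
tool_pos: [0.5493, 0.0514, 0.079]
tool_rot: [-178.8, -0.4, -40.9]
force: [5.3, 3.8, -4.6]
grip_width: 0.0211
```

```bash
python3 -c "
from h import *
rel(1)"
```

```text
t 7.03 shift [-0.01 -0.56  0.11] turn [-1.25 -0.32  7.12] tool at notch 1.46 r 54.5 F tool [ 1.47 -6.22  4.77] w 0.021125365043222353
```

>>> servo_tool(
  plan=[
    [0.24,[0,0.5,0],[-1,0,-1]],
  ],
)

```text
time_s: 7.12
tool_pos: [0.547, 0.0493, 0.0792]
tool_rot: [-179.5, -0.5, -39.9]
force: [5.3, 5.2, -5.5]
grip_width: 0.0212
```

```bash
python3 -c "
from h import *
rel(1)"
```

```text
t 7.12 shift [ 0.04 -0.87  0.13] turn [-0.52 -0.42  8.12] tool at notch 1.72 r 54.9 F tool [ 0.74 -7.37  5.53] w 0.02123174849841084
```

>>> servo_tool(
  plan=[
    [0.24,[0,0.5,0],[-0.5,0,-2]],
  ],
)

```text
time_s: 7.2
tool_pos: [0.5451, 0.0474, 0.0795]
tool_rot: [-179.8, -0.5, -37.8]
force: [2.9, 1.3, -3.2]
grip_width: 0.0211
```

```bash
python3 -c "
from h import *
rel(1)"
```

```text
t 7.2 shift [ 0.11 -1.13  0.16] turn [-0.21 -0.53 10.16] tool at notch 1.94 r 55.3 F tool [ 1.46 -2.84  3.2 ] w 0.021063465375043708
```

Load fell from 7.4 to 2.8 N, so that was click 1. I'll rest here.

>>> servo_tool(
  plan=[
    [0.24,[0,0,0.1],[0,0,0]],
    [0.24,[0,0,0],[0,0,0]],
    [0.24,[0,0,0],[0,0,0]],
    [0.24,[0,0,0],[0,0,0]],
    [0.24,[0,0,0],[0,0,0]],
    [0.24,[0,0,0],[0,0,0]],
  ],
)

```text
time_s: 7.7
tool_pos: [0.5467, 0.0491, 0.0793]
tool_rot: [-179.6, -0.7, -38.1]
force: [1.9, 2.0, -1.2]
grip_width: 0.021
```

```bash
python3 -c "
from h import *
rel(2)"
```

```text
t 7.7 shift [0.01 0.31 0.13] turn [-0.4  -0.7  -2.74] tool at notch 1.75 r 55.0 F tool [ 0.28 -2.77  1.23] w 0.02100444838312087
```

>>> servo_tool(
  plan=[
    [0.24,[0,0.5,0.1],[0,0,-2]],
    [0.24,[0,0.5,0],[0,0,-4]],
  ],
)

```text
time_s: 7.87
tool_pos: [0.5424, 0.0433, 0.079]
tool_rot: [-179.5, -0.8, -31.9]
force: [5.0, 2.9, -2.3]
grip_width: 0.0209
```

```bash
python3 -c "
from h import *
rel(2)"
```

```text
t 7.87 shift [ 0.04 -0.41  0.11] turn [-0.57 -0.8   3.43] tool at notch 2.34 r 55.3 F tool [ 2.66 -5.03  2.41] w 0.020880747739441922
```

>>> servo_tool(
  plan=[
    [0.24,[0,0.5,0],[-0.5,-0.5,-3]],
    [0.24,[0,0.3,0],[0,0,-3]],
  ],
)

```text
time_s: 8.03
tool_pos: [0.5406, 0.0393, 0.0798]
tool_rot: [-179.6, -0.5, -25.6]
force: [5.3, 5.2, -5.0]
grip_width: 0.0215
```

```bash
python3 -c "
from h import *
rel(2)"
```

```text
t 8.03 shift [ 0.06 -0.84  0.18] turn [-0.4  -0.49  9.79] tool at notch 2.70 r 54.9 F tool [ 2.52 -6.95  5.06] w 0.021473296434206365
```

>>> servo_tool(
  plan=[
    [0.24,[0,0.5,0.1],[0,0,0]],
  ],
)

```text
time_s: 8.12
tool_pos: [0.5388, 0.0367, 0.079]
tool_rot: [-179.5, -0.5, -25.4]
force: [0.0, 4.6, 2.3]
grip_width: 0.0209
```

```bash
python3 -c "
from h import *
rel(2)"
```

```text
t 8.12 shift [ 0.13 -1.15  0.11] turn [-0.52 -0.44  9.98] tool at notch 2.96 r 55.5 F tool [-1.94 -4.21 -2.28] w 0.02093949392179479
```

>>> servo_tool(
  plan=[
    [0.24,[0,-0.1,0],[0,0,0]],
    [0.24,[0,0,0],[0,0,0]],
    [0.24,[0,0,0],[0,0,0]],
    [0.24,[0,0,0],[0,0,0]],
    [0.24,[0,0,0],[0,0,0]],
    [0.24,[0,0,0],[0,0,0]],
  ],
)

```text
time_s: 8.62
tool_pos: [0.5396, 0.0382, 0.0792]
tool_rot: [-179.5, -0.5, -25.5]
force: [1.4, 1.5, 0.3]
grip_width: 0.0204
```

```bash
python3 -c "
from h import *
rel(3);look('w3')"
```

```text
t 8.62 shift [0.04 0.22 0.12] turn [-0.52 -0.51 -2.72] tool at notch 2.82 r 55.3 F tool [ 0.63 -1.97 -0.26] w 0.020401392858740448
```

View pics/w3a.png

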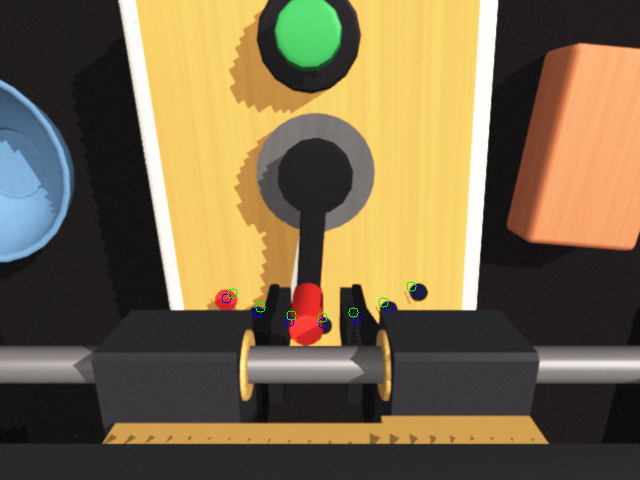

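The view shows the needle, just left of the lever, aimed at the notch 2 tip mark (291,315). Setting 2 is confirmed.

>>> servo_tool(
  plan=[
    [0.24,[0,0.5,0.1],[0,0,-2]],
    [0.24,[0,0.5,0],[0,0,-4]],
    [0.24,[0,0.4,0],[-0.5,-0.5,-4]],
  ],
)

```text
time_s: 8.92
tool_pos: [0.5363, 0.0289, 0.0793]
tool_rot: [-179.7, -0.3, -15.1]
force: [5.1, 5.9, -3.6]
grip_width: 0.0212
```

```bash
python3 -c "
from h import *
rel(3)"
```

```text
t 8.92 shift [ 0.08 -0.77  0.13] turn [-0.29 -0.24  7.71] tool at notch 3.64 r 55.3 F tool [ 3.36 -7.01  3.65] w 0.021231383121991763
```

>>> servo_tool(
  plan=[
    [0.24,[0,0.5,0.1],[0,0,0]],
  ],
)

```text
time_s: 9.0
tool_pos: [0.5355, 0.0271, 0.0788]
tool_rot: [-179.5, -0.2, -14.8]
force: [-1.2, 8.4, 3.6]
grip_width: 0.0208
```

```bash
python3 -c "
from h import *
rel(3)"
```

```text
t 9.0 shift [ 0.11 -0.96  0.09] turn [-0.49 -0.2   7.99] tool at notch 3.79 r 55.6 F tool [-3.26 -7.81 -3.56] w 0.020842272359683334
```

>>> servo_tool(
  plan=[
    [0.24,[0,0.4,0],[0,0,0]],
  ],
)

```text
time_s: 9.08
tool_pos: [0.5344, 0.0243, 0.0789]
tool_rot: [-179.4, -0.2, -14.7]
force: [1.2, 3.0, -0.5]
grip_width: 0.0209
```

```bash
python3 -c "
from h import *
rel(3)"
```

```text
t 9.08 shift [ 0.15 -1.25  0.1 ] turn [-0.57 -0.15  8.06] tool at notch 4.03 r 56.2 F tool [ 0.38 -3.17  0.56] w 0.020898737213253155
```

Click 3: load fell from 7.8 to 3.2 N. I'll rest here.

>>> servo_tool(
  plan=[
    [0.24,[0,-0.1,0],[0,0,0]],
    [0.24,[0,0,0],[0,0,0]],
    [0.24,[0,0,0],[0,0,0]],
    [0.24,[0,0,0],[0,0,0]],
    [0.24,[0,0,0],[0,0,0]],
    [0.24,[0,0,0],[0,0,0]],
  ],
)

```text
time_s: 9.58
tool_pos: [0.5349, 0.0257, 0.0789]
tool_rot: [-179.4, -0.2, -14.7]
force: [1.6, 3.5, -0.4]
grip_width: 0.0213
```

```bash
python3 -c "
from h import *
rel(4)"
```

```text
t 9.58 shift [0.1  0.1  0.09] turn [-0.56 -0.24 -4.58] tool at notch 3.91 r 55.9 F tool [ 0.65 -3.75  0.48] w 0.02132258690744116
```

>>> servo_tool(
  plan=[
    [0.24,[0.05,0.5,0.1],[-0.5,0,-4]],
    [0.24,[0,0.5,0],[0,0,-4]],
  ],
)

```text
time_s: 9.75
tool_pos: [0.534, 0.0184, 0.0785]
tool_rot: [-179.8, -0.3, -6.4]
force: [4.0, 6.0, -1.3]
grip_width: 0.0207
```

```bash
python3 -c "
from h import *
rel(4)"
```

```text
t 9.75 shift [ 0.09 -0.62  0.05] turn [-0.19 -0.29  3.74] tool at notch 4.51 r 55.8 F tool [ 3.31 -6.41  1.32] w 0.020748206930673425
```

>>> servo_tool(
  plan=[
    [0.24,[0,0.5,0],[0,0,-2]],
  ],
)

```text
time_s: 9.83
tool_pos: [0.5339, 0.0153, 0.0787]
tool_rot: [-179.7, -0.3, -4.2]
force: [2.3, 7.1, -1.3]
grip_width: 0.0209
```

```bash
python3 -c "
from h import *
rel(4)"
```

```text
t 9.83 shift [ 0.1  -0.93  0.08] turn [-0.32 -0.33  5.99] tool at notch 4.77 r 55.8 F tool [ 1.78 -7.21  1.39] w 0.020862049038059605
```

>>> servo_tool(
  plan=[
    [0.24,[0,0.4,0],[0,0,-1]],
  ],
)

```text
time_s: 9.92
tool_pos: [0.5335, 0.012, 0.0787]
tool_rot: [-179.6, -0.3, -3.0]
force: [2.2, 2.9, -2.1]
grip_width: 0.0208
```

```bash
python3 -c "
from h import *
rel(4)"
```

```text
t 9.92 shift [ 0.14 -1.25  0.08] turn [-0.38 -0.32  7.14] tool at notch 5.03 r 56.3 F tool [ 2.07 -3.05  2.09] w 0.020754953620378828
```

Click 4: load fell from 7.2 to 3.1 N. I'll back off to the needle, rest, open slightly and rise.

>>> servo_tool(
  plan=[
    [0.24,[0,0,0],[0,0,0]],
    [0.24,[0,0,0],[0,0,0]],
    [0.24,[0.1,-0.5,0],[0,0,3.5]],
    [0.24,[0,-0.5,0],[0,0,3.5]],
    [0.3,[0,-0.4,0],[0,0,0]],
    [0.3,[0,0,0],[0,0,0]],
    [0.3,[0,0,0],[0,0,0]],
  ],
)

```text
time_s: 10.5
tool_pos: [0.5328, 0.0219, 0.0777]
tool_rot: [180.0, 0.1, -10.4]
force: [-0.1, -0.5, -0.7]
grip_width: 0.0261
```

```bash
python3 -c "
from h import *
rel(4)"
```

```text
t 10.5 shift [ 0.23 -0.3  -0.03] turn [ 0.01  0.07 -0.29] tool at notch 4.24 r 57.4 F tool [-0.03  0.52  0.73] w 0.026077723025926095
```

>>> servo_tool(
  plan=[
    [0.35,[0.1,-0.3,0],[0,0,0]],
    [0.35,[0,0,-1.0],[0,0,0]],
    [0.35,[0,0,-1.5],[0,0,0]],
    [0.35,[0,0,-2.0],[0,0,0]],
    [0.35,[0,0,-3.0],[0,0,0]],
    [0.35,[0,0,-3.0],[0,0,0]],
    [0.2,[-1,0,-3.0],[0,0,0]],
    [0,[-1,0,0],[0,0,0]],
    [0,[0,0,0],[0,0,0]],
  ],
)

```text
time_s: 11.25
tool_pos: [0.513, 0.0222, 0.222]
tool_rot: [179.6, 0.2, -10.6]
force: [-0.0, 0.8, -0.9]
grip_width: 0.0179
```

```bash
python3 -c "
from h import *
rel(4,-.055,.085);look('w4')"
```

```text
t 11.25 shift [13.23 -0.83 13.64] turn [ 0.43  0.23 -0.47] tool at notch 4.37 r 77.1 F tool [-0.16 -0.78  0.87] w 0.017874486464406994
```

View pics/w4a.png

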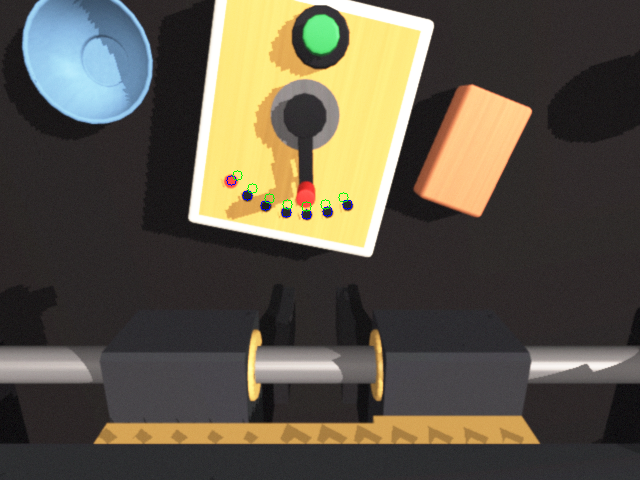

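The view shows the lever and needle over the fourth black dot (306,214), so the setting is 4. The next step is to go over the start button with the fingers shut.

```bash
python3 -c "
from h import *
rel(3,-.055,.085)"
```

```text
t 11.3 shift [12.93  0.38 13.74] turn [ 0.4   0.04 12.11] tool at notch 4.37 r 75.6 F tool [ 0.32  0.31 -1.14] w 0.01406022648500415
```

>>> servo_tool(
  plan=[
    [0,[2,0,0],[0.4,0,0]],
    [0,[3.5,0.1,0],[0,0,0]],
    [0,[3.5,0.1,0],[0,0,0]],
    [0,[3.0,0.1,0],[0,0,0]],
    [0,[1.5,0.1,2.0],[0,0,0]],
    [0,[0,0,3.0],[0,0,0]],
    [0,[0,0,3.0],[0,0,0]],
    [0,[0,0,2.0],[0,0,0]],
    [0,[0,0,0],[0,0,0]],
  ],
)

```text
time_s: 12.05
tool_pos: [0.6547, -0.0112, 0.1127]
tool_rot: [179.8, 0.1, -10.3]
force: [-0.1, -0.1, -0.4]
grip_width: 0.0007
```

```bash
python3 -c "
from h import *
rel(3,-.055,.072)"
```

```text
t 12.05 shift [-1.48 -0.22  4.08] turn [ 0.24  0.12 12.43] tool at notch -11.20 r 70.0 F tool [-0.13  0.09  0.43] w 0.0006924227953545947
```

>>> servo_tool(
  plan=[
    [0,[-1.3,-0.3,0],[0,0,0]],
    [0,[-0.5,-0.1,0.5],[0,0,0]],
    [0,[0,0,1.0],[0,0,0]],
    [0,[0,0,1.0],[0,0,0]],
    [0,[0,0,0],[0,0,0]],
  ],
)

```text
time_s: 12.47
tool_pos: [0.6377, -0.0061, 0.085]
tool_rot: [179.6, 0.2, -10.4]
force: [-0.5, -0.7, -0.2]
grip_width: 0.0004
```

```bash
python3 -c "
from h import *
rel(3,-.055,.072)"
```

```text
t 12.47 shift [ 0.28 -0.02  1.3 ] turn [ 0.45  0.16 12.4 ] tool at notch 17.22 r 52.3 F tool [-0.37  0.78  0.26] w 0.00042235548033932237
```

>>> servo_tool(
  plan=[
    [0,[0.2,0,0.7],[0,0,0]],
    [0,[0,0,0.7],[0,0,0]],
    [0,[0,0,0.5],[0,0,0]],
  ],
)

```text
time_s: 12.72
tool_pos: [0.6418, -0.0069, 0.0665]
tool_rot: [179.6, 0.0, -10.4]
force: [-3.4, 1.2, 5.4]
grip_width: 0.0002
```

```bash
python3 -c "
from h import *
rel(3,-.055,.066)"
```

```text
t 12.72 shift [-0.14 -0.01  0.05] turn [ 0.36 -0.02 12.41] tool at notch -11.26 r 56.4 F tool [-3.54 -0.54 -5.44] w 0.00022775590677519625
```

Nearly fully down. I'll press a little more, to a clear rise in force, before lifting.

>>> servo_tool(
  plan=[
    [0,[0,0,0.4],[0,0,0]],
    [0,[0,0,0.4],[0,0,0]],
  ],
)

```text
time_s: 12.88
tool_pos: [0.642, -0.0069, 0.066]
tool_rot: [179.9, 0.2, -10.4]
force: [-13.1, 0.7, 30.6]
grip_width: 0.0005
```

```bash
python3 -c "
from h import *
rel(3,-.055,.066)"
```

```text
t 12.88 shift [-0.16 -0.01  0.  ] turn [ 0.15  0.17 12.41] tool at notch -11.26 r 56.6 F tool [-13.15   1.71 -30.55] w 0.0005182658863672712
```

It's bottomed: z is 66.0 mm and force 30 N. I'll release and lift away.

>>> servo_tool(
  plan=[
    [0,[0,0,-1.0],[0,0,0]],
    [0,[0,0,-2.0],[0,0,0]],
    [0,[0,0,-3.0],[0,0,0]],
    [0,[0,0,-3.0],[0,0,0]],
    [0,[0,0,-3.0],[0,0,0]],
    [0,[-3.5,0,-2.0],[0,0,0]],
    [0,[-3.5,0,0],[0,0,0]],
    [0,[-3.0,0,0],[0,0,0]],
    [0,[-2.0,0,0],[0,0,0]],
    [0,[0,0,0],[0,0,0]],
    [0,[0,0,0],[0,0,0]],
  ],
)

```text
time_s: 13.8
tool_pos: [0.5252, 0.013, 0.2122]
tool_rot: [179.9, -0.2, -10.5]
force: [-0.3, -0.6, 1.6]
grip_width: 0.0003
```

```bash
python3 -c "
from h import *
rel(4);look('w5')"
```

```text
t 13.8 shift [ 0.76 -1.35 13.42] turn [ 0.14 -0.22 -0.37] tool at notch 4.93 r 64.5 F tool [-0.13  0.69 -1.56] w 0.00028431743036825684
```

View pics/w5a.png

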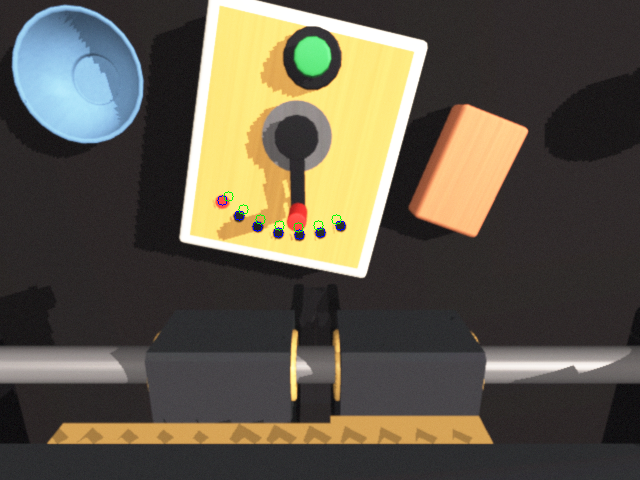

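The needle and lever are still on dot 4 (299,235), the button is released, the dish and tin look unmoved, and the robot is clear.

```bash
python3 -c "
from h import *
print(env.sign_off())"
```

```text
the job is handed in; nothing more can be done
None
```

The lamp timer is set to four hours and started, and the job is handed in at about 14 s of the 72 s allowed.

- **Back to off:** I pushed the lever back one click, from 1 to off. The wrist camera showed the needle aimed at the off position; the red dot itself was hidden by a finger. I then eased the lever back and rested.
- **Up to four:** I clicked up four notches. I paused about 0.5 s at each of notches 1 to 3, and briefly at 4 before backing off. At each click the load fell from about 7–8 N to 3–4 N. The highest lever push I read was about 8 N sideways (about 9 N in all), well under 20 N. Camera views showed the needle at 2 on the way up and at 4 at the end. Notches 1 and 3 were judged from load and position only.
- **Start button:** I pressed it until it bottomed, with the tip at 66.0 mm and the tool reading about 30 N down and 13 N sideways. That is well over the 5 N it needs, but under the limits. I then let go and lifted clear.

**Last checks:** after the press, the needle was still on the fourth black dot. The button was up and the robot was touching nothing. The dish and tin looked undisturbed. I did not look at the candlesticks again, but the arm never went near them. I had no reading of the start joint itself, so "fully down" rests on the tip height and force. No check failed.

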